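# Seat the tube carrier on the keyed drive shaft

## Robot

A 7-joint arm with a two-finger parallel gripper is mounted at the origin on the work surface; the furniture and walls round the work are solid. World frame = base frame: x ahead of the robot, y to its left, z up, the work surface at z = 0. Lengths are in m, angles in rad, forces in N, time in s.
With the tool pointing down it reaches from about 0.425 to 0.875 m from the base axis. Payload 4.7 kg.
Tool frame: the origin (TCP) lies midway between the tips of the shut fingers; the grasp point (between the pads) lies ctrl.grasp_offset behind it (ctrl.grasp_offset is the distance from the TCP to the grasp point, in m); z points along the fingers, y is the line along which they close (so a half turn about z gives the same grasp; the last joint's range is limited). The gripper opens to 87 mm and grips with 3 to 60 N. Pads are 19 mm wide; open, the fingers measure 117 mm over their backs; the gripper's body (75 mm by 190 mm) begins 51 mm behind the grasp point.
Start: joints at [-1.178, 0.321, -0.07, 1.45, 0.023, 1.371, -0.057], TCP at [0.24, 0.604, 0.223] pointing down, gripper open.
Joint ranges: [-2.86, 2.86], [-0.3, 2.09], [-1.38, 1.24], [0.06, 2.45], [-1.56, 4.7], [0.09, 2.05], [-2.69, 2.69]. Speed limits (rad/s): [2.57, 2.57, 3.14, 3.14, 3.14, 3.14, 3.14].

## Interface

Orientations are given as a rotation vector (axis times angle).
In Python, from bench import ctrl gives the robot as it stands. The module is installed in compiled form; this text tells all that it offers.
- The arm moves only by the tool jog_arm, never from a script. Its argument "moves" is one flat list of numbers, 7 for each row, row after row: the shift along the tool's x, y, z in units of 30 cm (1.0 is 30 cm), then the turn, a rotation vector about the tool's x, y, z in units of 60 degrees (1.0 is 60 degrees), then the gripper's target within -1 to 1 (fully open at 1, half-way at 0, shut at -1). In form: [x, y, z, wx, wy, wz, fingers, x, y, z, wx, wy, wz, fingers, ...]. A call has exactly 8 rows; each row is the pose to reach, as a shift and turn from the pose commanded when the call began, along the tool's axes at that moment; what a row does not reach only later rows make up. A row lasts 1/8 s, in which the tool goes at most 62.5 mm and 10.7 degrees, less where a joint would pass 70% of its speed; a pose out of reach is approached as far as the arm can. A call with a number of a shift or a turn outside -1 to 1 is refused whole. A call with a gripper value outside its range is refused whole. The fingers move at their own pace and stop on an object; "newtons" is the grip in N (left out, the last holds). Time passes only in rows, so rows that repeat a pose let the fingers close, or fill a call up. It gives the time, the measured TCP pose, the force, the opening and the grip force at its end, in the units of the state.
- ctrl.get_state(): the state, without advancing time (a new reading comes with each control period).
- ctrl.get_image(name): name is "scene" or "top" or "wrist"; returns a dict with "pixels" (384x512x3 uint8, red, green, blue), "fx", "fy", "cx", "cy" (pixels), "xyz" and "rotation" of the camera in the world; the wrist camera has in their place "tool_from_camera" (4x4, takes a point from camera to tool coordinates, whose origin is the TCP and whose axes are the flange's). Camera axes: x right, y up, looking along -z (the intrinsics and any distortion apply to the point x, -y, -z); pixel columns grow to the right and rows downward; lengths in m; the calibration is good to about 2 mm. A picture is of the moment at which its call begins: read the wrist's pose just before it. There is no depth.
- ctrl.close_job(): hands the job in; it is judged then, once.
The state is a dict: "time": time; "joint_positions": joint angles; "qd": joint speeds; "joint_torque": joint torques, N m; "position": TCP position; "tool_rot": TCP orientation; "ft_force": force on the tool from outside, world axes, zero at the start; "torque": the same for the moment, N m; "grip_width": opening from 0.0 (shut) to 1.0 (fully open); "grip_force": force on a finger pad.
Only numpy, scipy, OpenCV 4.12 (cv2) and the standard library are available. Lean on these libraries where they do the work, as an engineer would, in place of code of your own. Each camera call takes 0.05 s, during which the arm holds its last target. There are 200 camera calls.

## Task

Fit the scalloped tube carrier onto the upright shaft of the small tube-rotator drive: lift it by its square boss, lower it over the shaft, turn it under light contact until its keyway finds the key, then lower it fully home so that it sits flat on the steel shoulder, and let go. Do not drop it or press it down hard (stay below 40 N), and leave the other things on the desk where they are.

Things in the scene. Friction and masses are not known exactly. Their poses are not given: they have to be found in the camera images.
- carrier: Loose tube carrier, 0.2 to 0.4 kg: white disc 108 mm across, 12 mm thick, with six round scallops in its rim, on a square metal boss. A 24 mm bore runs right through on the axis, with a keyway 6.5 mm wide along its whole length, floor 18 mm from the axis, on the carrier's own -x side. Origin: on the axis at the underside; z up. At the start it stands flat on the desk.
- boss_top (a point): Centre of the top of the carrier's boss, 66 mm above its underside. The boss is 45x45 mm, its flats face the carrier's x and y axes: grip it across two flats, above the disc. Bore and keyway are open here; a pip 6 mm wide on the disc, 47 mm from the axis, marks the keyway's side.
- drive: Fixed tube-rotator drive: low white box 120x110x45 mm, steel shoulder disc (60 mm across, 4 mm thick) on top, with an upright keyed shaft. Origin: centre of the underside on the desk, below the shaft; its front (knob and rocker switch) is -x. A brake holds the shaft (gives way above 0.8 N m) at an unknown angle: the key points up to 0.9 rad either side of the front; this is not reported.
- shaft_tip (a point): Centre of the shaft's end, 51 mm above the shoulder. Shaft 22 mm thick, last 9 mm tapering to 14 mm. A key 5 mm wide on one side, reaching 16.5 mm from the axis, stands from the shoulder up to 29 mm above it. So a carrier not lined up slips over the tip and rests on the key, 29 mm short of home; with keyway and key within about 0.05 rad it goes down freely.
- seat (a point): Point on the shaft's axis at the top face of the steel shoulder, 49 mm above the desk: the carrier's origin comes here when it is fully home.
- reagent_0: Bystander: small round reagent bottle, white with a tall cap, 40x40x83 mm, standing on the desk; origin at the centre of its underside. Leave it alone.
- reagent_2: Bystander: small round reagent bottle, white with a light-band label and a screw cap, 40x40x83 mm, standing on the desk; origin at the centre of its underside. Leave it alone.
- sample_cup_1: Bystander: lidded sample cup, 41x41x50 mm, standing on the desk; origin at the centre of its underside. Leave it alone.
- beaker: Bystander: open clear beaker, 58x58x69 mm, standing on the desk; origin at the centre of its underside. Leave it alone.
- label_roll: Bystander: roll of labels lying flat, 49x49x25 mm, standing on the desk; origin at the centre of its underside. Leave it alone.
- timer: Bystander: flat bench timer, 58x64x19 mm, standing on the desk; origin at the centre of its underside. Leave it alone.

How it is judged:
On the way, in this order (a step that is already met when the one before it is completed fails the run):
1. the carrier is lifted clear of the desk (height (world z) of carrier above 0.06 m), for 0.2 s.
2. the carrier is on the shaft (horizontal distance between carrier and seat below 0.005 m and z of carrier in the frame of seat below 0.045 m and angle between carrier's own z axis and vertical below 0.12 rad), for 0.1 s.
At the end, for the whole second after the job is handed in: The carrier is fully home on the shaft: underside within 3 mm of the shoulder, axis within 4 mm of the shaft's axis, tilted less than 0.05 rad, at rest and released (z of carrier in the frame of seat between -0.003 and 0.003 m and horizontal distance between carrier and seat below 0.004 m and angle between carrier's own z axis and vertical below 0.05 rad and linear speed of carrier below 0.02 m/s); the robot touches nothing.
It fails at once if the carrier is pressed or dropped on the drive with more than 45 N (contact force between carrier and drive above 45 N).
It fails at once if the carrier is dropped on the shaft: it moves faster than 0.25 m/s there (horizontal distance between carrier and seat below 0.006 m and z of carrier in the frame of seat below 0.045 m and linear speed of carrier above 0.25 m/s).
It fails at once if the robot pushes the drive itself (contact force between any of the fingers, the arm and drive above 15 N).
It fails at once if a bystander is moved more than 30 mm (distance of any of reagent_0, reagent_2, sample_cup_1, beaker, label_roll, timer from where it was at the start of the episode above 0.03 m).
It also fails if it takes over 72 s, if anything falls off the work surface, if the arm or the gripper's body presses on something with over 40 N, if the wrist force passes 120 N, or if a joint passes its speed limit or range.

## Working session

There is one attempt and no reset: what is moved stays moved. The work goes in short steps, Python scripts to look and compute and a tool call to move; the robot and the scene stay as the last step left them, time stands still between calls to the robot, and variables do not carry over. Pictures are saved under pics/ and viewed, at most 10 in all, crops included, and the job is handed in when it is done.

Besides the shell and the picture viewer there is one more tool, called after ">>>" as name(argument=value, ...) on one line, values as JSON. jog_arm: Moves the arm, as the interface text tells. Its arguments: {"type":"object","properties":{"moves":{"type":"array"},"newtons":{"type":"number"}},"required":["moves"]}

```bash
mkdir -p pics; cat > h.py <<'E'
import numpy as np, cv2
from bench import ctrl
from scipy.spatial.transform import Rotation as R
def snap(name,fn):
    im=ctrl.get_image(name); cv2.imwrite('pics/'+fn,im['pixels'][:,:,::-1]); return im
def campose(im,st=None):
    if 'xyz' in im:
        r=np.array(im['rotation']); r=R.from_rotvec(r).as_matrix() if r.shape==(3,) else r
        return np.array(im['xyz']),r
    T=np.array(im['tool_from_camera']); Rt=R.from_rotvec(st['tool_rot']).as_matrix()
    return np.array(st['position'])+Rt@T[:3,3], Rt@T[:3,:3]
def ray(im,u,v,z,st=None):
    p,r=campose(im,st); d=r@np.array([(u-im['cx'])/im['fx'],-(v-im['cy'])/im['fy'],-1])
    return p+d*(z-p[2])/d[2]
def proj(im,P,st=None):
    p,r=campose(im,st); c=r.T@(np.array(P)-p); return np.array([im['cx']-im['fx']*c[0]/c[2], im['cy']+im['fy']*c[1]/c[2]])
E
python3 - <<'E'
from h import *
s=ctrl.get_state(); print(s, ctrl.grasp_offset)
a=snap('scene','s0.png'); b=snap('top','t0.png'); w=snap('wrist','w0.png')
for i in (a,b,w): print({k:v for k,v in i.items() if k!='pixels'})
I=np.hstack([a['pixels'],b['pixels']])[:,:,::-1]
cv2.imwrite('pics/t0b.png',cv2.resize(b['pixels'][:,:,::-1],(800,600),interpolation=cv2.INTER_CUBIC))
E
```

```text
{'time': 0.0, 'joint_positions': array([-1.17785837,  0.32181837, -0.07009685,  1.45169452,  0.02261822,
        1.3708045 , -0.05687234]), 'qd': array([ 0.0003359 , -0.0005288 ,  0.00045727,  0.00077715,  0.00117334,
        0.00056794,  0.00141668]), 'joint_torque': array([-1.59783604e-04, -4.91287172e+01, -4.03943891e-01, -3.12528205e+01,
       -6.39874628e-02,  4.36906144e-02,  1.67574149e-04]), 'position': array([0.24023324, 0.60336712, 0.22145484]), 'tool_rot': array([-5.91363522e-01, -3.08517424e+00,  3.01717952e-03]), 'ft_force': array([ 0.25952536, -0.22630802,  0.78011488]), 'torque': array([0.0263005 , 0.04368716, 0.03157446]), 'grip_force': 0.0, 'grip_width': 0.9985174211528243} 0.0187
{'fx': 424.4632537164767, 'fy': 424.4632537164767, 'cx': 258.5953553707427, 'cy': 187.5669032003986, 'xyz': array([ 0.753133  , -0.19784814,  0.87635709]), 'rotation': array([0.47413324, 0.13099894, 0.53937527])}
{'fx': 413.8493443085576, 'fy': 413.8493443085576, 'cx': 255.73867229938747, 'cy': 195.27914864540526, 'xyz': array([0.46047752, 0.16780408, 1.12201999]), 'rotation': array([ 0.05083649, -0.06712123, -1.59903979])}
{'fx': 318.0953313266481, 'fy': 318.0953313266481, 'cx': 252.911487318417, 'cy': 195.1565741507422, 'tool_from_camera': array([[-6.62310405e-04,  9.62399187e-01,  2.71638299e-01,
         7.51623962e-02],
       [ 9.99999748e-01,  7.07020534e-04, -6.67275180e-05,
         2.98465883e-04],
       [-2.56272364e-04,  2.71638186e-01, -9.62399413e-01,
        -1.62811606e-01],
       [ 0.00000000e+00,  0.00000000e+00,  0.00000000e+00,
         1.00000000e+00]])}
```

View pics/t0b.png

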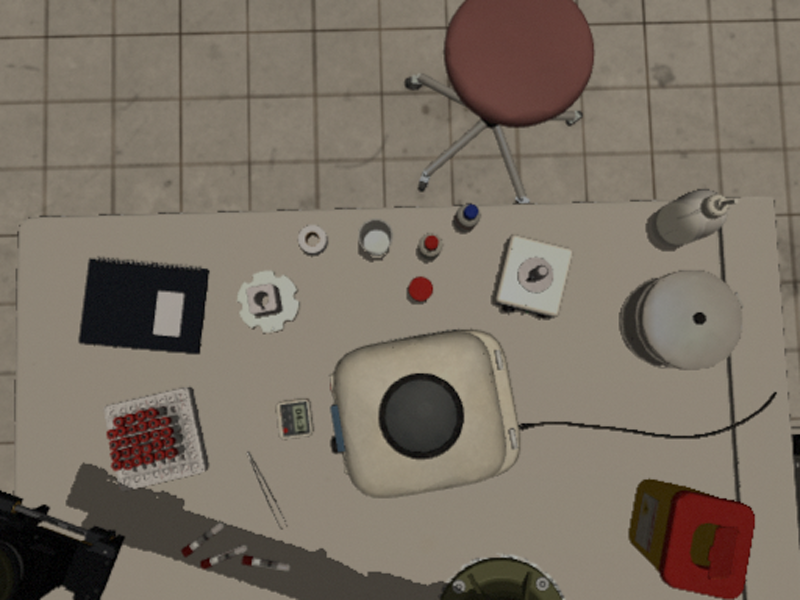

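View pics/s0.png

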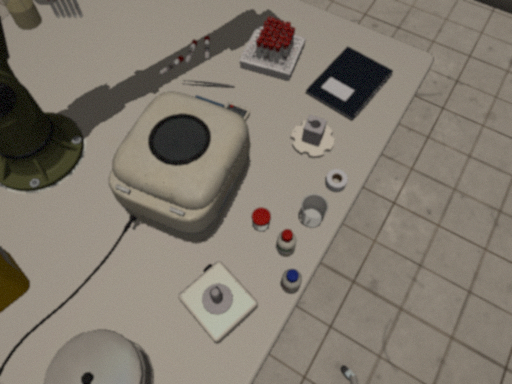

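The top view (scaled 1.5625×) shows the carrier at about (265,300) and the drive at about (535,275), with a tall centrifuge nearer the base between them. I'll measure both from enlarged crops.

```bash
python3 - <<'E'
from h import *
b=ctrl.get_image('top')
s=1/1.5625
for n,u,v,z in [('disc',268,301,.012),('boss',263,299,.066),('drive box c',533,276,.045),('shaft',540,270,.1),('shoulder',535,275,.049),('cup',420,289,.05),('redbottle',431,243,.083),('blue',471,212,.083),('beaker',375,240,.06),('roll',313,239,.025),('timer',295,419,.019),('base',500,590,0.05),('centri corner L',335,480,.15),('cR',520,470,.15),('ctop',480,332,.15)]:
    print(n,ray(b,u*s,v*s,z).round(3))
P=b['pixels'][:,:,::-1]
c=lambda u,v:cv2.resize(P[v-32:v+32,u-32:u+32],(400,400),interpolation=cv2.INTER_CUBIC)
cv2.imwrite('pics/c1.png',np.hstack([c(171,192),c(342,176)]))
E
```

```text
disc [0.557 0.381 0.012]
boss [0.556 0.379 0.066]
drive box c [ 0.584 -0.07   0.045]
shaft [ 0.587 -0.069  0.1  ]
shoulder [ 0.585 -0.072  0.049]
cup [0.567 0.121 0.05 ]
redbottle [0.638 0.102 0.083]
blue [0.687 0.035 0.083]
beaker [0.649 0.193 0.06 ]
roll [0.66  0.3   0.025]
timer [0.356 0.337 0.019]
base [0.076 0.007 0.05 ]
centri corner L [0.277 0.26  0.15 ]
cR [ 0.283 -0.014  0.15 ]
ctop [0.489 0.037 0.15 ]
```

View pics/c1.png

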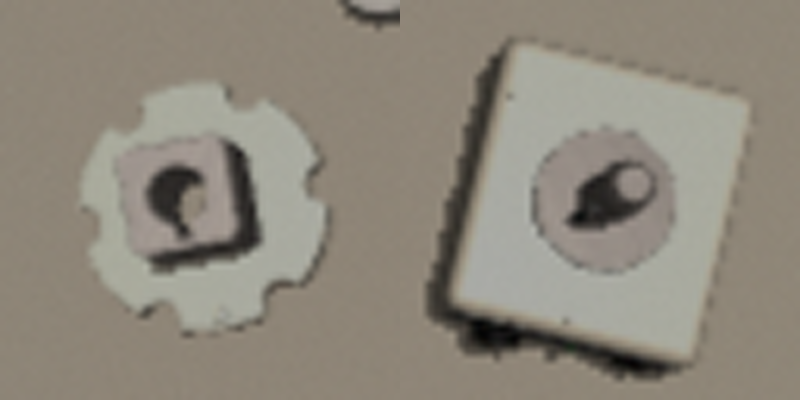

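>>> jog_arm(moves=[-0.2,-0.05,0,0,0,0,1,-0.4,-0.1,0,0,0,0,1,-0.6,-0.15,0,0,0,0,1,-0.8,-0.2,0,0,0,0,1,-1,-0.25,0,0,0,0,1,-1,-0.3,0,0,0,0,1,-1,-0.3,0,0,0,0,1,-1,-0.3,0,0,0,0,1])

```text
time: 1.2
position: [0.4842, 0.4114, 0.2226]
tool_rot: [-0.586, -3.086, -0.002]
ft_force: [-0.2, 0.0, -0.5]
grip_width: 0.999
grip_force: 0.0
```

>>> jog_arm(moves=[-0.1,0,0,0,0,0,1,-0.2,0,0,0,0,0,1,-0.25,0,0,0,0,0,1,-0.25,0,0,0,0,0,1,-0.25,0,0,0,0,0,1,-0.25,0,0,0,0,0,1,-0.25,0,0,0,0,0,1,-0.25,0,0,0,0,0,1])

```text
time: 2.2
position: [0.5553, 0.3818, 0.2227]
tool_rot: [0.591, 3.085, 0.0]
ft_force: [-0.4, -0.2, -0.2]
grip_width: 0.997
grip_force: 0.0
```

```bash
python3 - <<'E'
from h import *
st=ctrl.get_state(); print(st['time'],st['position'],st['tool_rot'],st['joint_positions'].round(2))
w=snap('wrist','w1.png'); print(proj(w,[.556,.38,.066],st))
a=ctrl.get_image('scene');b=ctrl.get_image('top')
for z in (.1,.15,.2,.25,.3): print(z,ray(b,422/1.5625,416/1.5625,z)[:2],ray(a,180,139,z)[:2])
E
```

```text
2.2 [0.55528355 0.38181681 0.22273339] [5.90793089e-01 3.08543088e+00 2.94010608e-04] [-0.74  0.37  0.12  1.39 -0.05  1.38  0.58]
[251.17998725 182.37958943]
0.1 [0.36192135 0.12617375] [0.3302655  0.16523952]
0.15 [0.36674298 0.12821042] [0.35749959 0.14185546]
0.2 [0.37156462 0.13024709] [0.38473367 0.1184714 ]
0.25 [0.37638626 0.13228376] [0.41196776 0.09508733]
0.3 [0.38120789 0.13432043] [0.43920184 0.07170327]
```

View pics/w1.png

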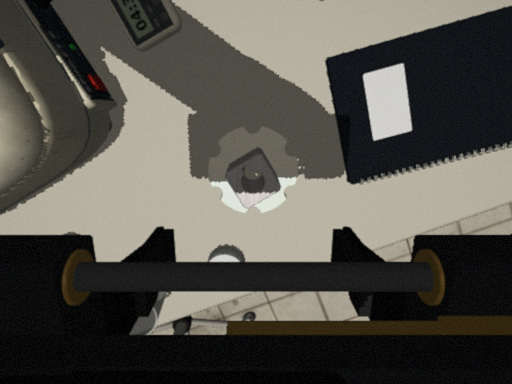

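```bash
python3 - <<'E'
from h import *
P=cv2.imread('pics/w1.png')[115:225,195:310].astype(float)
P=(255*(P/255)**.5).astype(np.uint8)
cv2.imwrite('pics/c2.png',cv2.resize(P,None,fx=5,fy=5,interpolation=cv2.INTER_CUBIC))
E
```

```text
(no output)
```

View pics/c2.png

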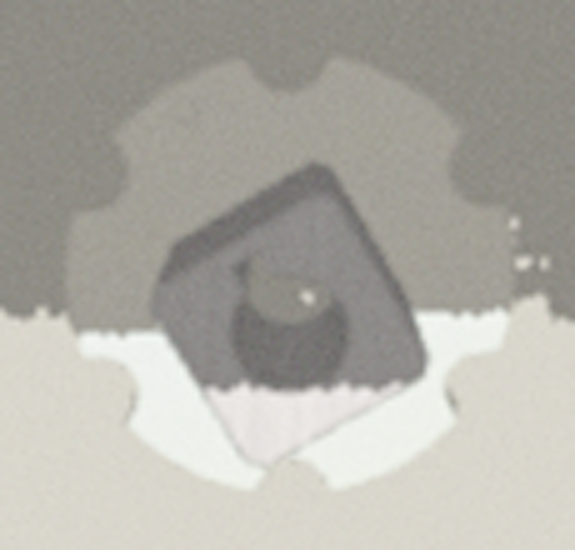

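```bash
python3 - <<'E'
from h import *
w=ctrl.get_image('wrist'); st=ctrl.get_state()
f=lambda u,v,z: ray(w,u/5+195-.4,v/5+115-.4,z,st)
C=np.array([f(*p,.066) for p in [(320,188),(153,290),(262,468),(427,367)]]); print(C.round(4),C.mean(0))
print(np.linalg.norm(np.roll(C,-1,0)-C,axis=1))
e=[C[0]-C[1],C[3]-C[2]]; g=[C[1]-C[2],C[0]-C[3]]
print([np.degrees(np.arctan2(x[1],x[0])) for x in e+g])
print('bore',f(290,328,.066),'key',f(240,265,.066))
print('pip',f(188,118,.012))
o=[f(*p,.012) for p in [(68,270),(510,260),(240,60),(330,58),(255,488),(335,487)]]; 
o=np.array(o); c=np.linalg.lstsq(np.c_[2*o[:,:2],np.ones(6)],(o[:,:2]**2).sum(1),rcond=None)[0]; print(c[:2],np.sqrt(c[2]+c[0]**2+c[1]**2))
Rt=R.from_rotvec(st['tool_rot']).as_matrix(); print(Rt.round(3))
E
```

```text
[[0.53   0.3983 0.066 ]
 [0.5368 0.3589 0.066 ]
 [0.5806 0.3653 0.066 ]
 [0.5728 0.4053 0.066 ]] [0.55507746 0.38195931 0.066     ]
[0.03995799 0.04421003 0.04078142 0.04337108]
[np.float64(99.77045254151473), np.float64(100.92961369142354), np.float64(-171.73996205369014), np.float64(-170.6922279603418)]
bore [0.55461949 0.38200708 0.066     ] key [0.5386228  0.37742503 0.066     ]
pip [0.5110308  0.37386593 0.012     ]
[0.55552227 0.38144062] 0.052905223855983896
[[-0.929  0.37   0.   ]
 [ 0.37   0.929  0.   ]
 [-0.     0.    -1.   ]]
```

The closeup gives the carrier centre at (0.555, 0.382) and the keyway pointing at about 189.6° (boss edges and disc radius match the stated sizes). Next I'll look at the shaft and key before grasping.

>>> jog_arm(moves=[-0.09,-0.18,0,0,0,0,1,-0.17,-0.36,0,0,0,0,1,-0.26,-0.54,0,0,0,0,1,-0.34,-0.72,0,0,0,0,1,-0.43,-0.9,0,0,0,0,1,-0.48,-1,0,0,0,0,1,-0.48,-1,0,0,0,0,1,-0.48,-1,0,0,0,0,1])

```text
time: 3.4
position: [0.5784, 0.0509, 0.2226]
tool_rot: [-0.59, -3.086, -0.002]
ft_force: [0.1, 0.5, -0.1]
grip_width: 1.003
grip_force: 0.0
```

>>> jog_arm(moves=[-0.08,-0.16,0,0,0,0,1,-0.17,-0.32,0,0,0,0,1,-0.17,-0.36,0,0,0,0,1,-0.17,-0.36,0,0,0,0,1,-0.17,-0.36,0,0,0,0,1,-0.17,-0.36,0,0,0,0,1,-0.17,-0.36,0,0,0,0,1,-0.17,-0.36,0,0,0,0,1])

```text
time: 4.4
position: [0.5859, -0.0691, 0.2226]
tool_rot: [0.59, 3.086, 0.0]
ft_force: [-0.5, 0.6, 0.4]
grip_width: 1.002
grip_force: 0.0
```

```bash
python3 - <<'E'
from h import *
st=ctrl.get_state(); print(st['time'],st['position'],st['tool_rot'],st['joint_positions'].round(2))
w=snap('wrist','w2.png'); u,v=proj(w,[.585,-.07,.07],st); print(u,v)
u,v=int(u),int(v)
x0,y0=max(0,u-60),max(0,v-60);print(x0,y0)
P=w['pixels'][y0:v+60,x0:u+60,::-1]/255.
P=(255*P**.6).astype(np.uint8)
cv2.imwrite('pics/c3.png',cv2.resize(P,None,fx=5,fy=5,interpolation=cv2.INTER_CUBIC))
E
```

```text
4.4 [ 0.58590119 -0.06908004  0.22259719] [5.90380111e-01 3.08551271e+00 3.24902375e-04] [-0.26  0.2   0.38  1.62 -0.07  1.34  1.33]
251.38506491189366 181.57323282036248
191 121
```

View pics/c3.png

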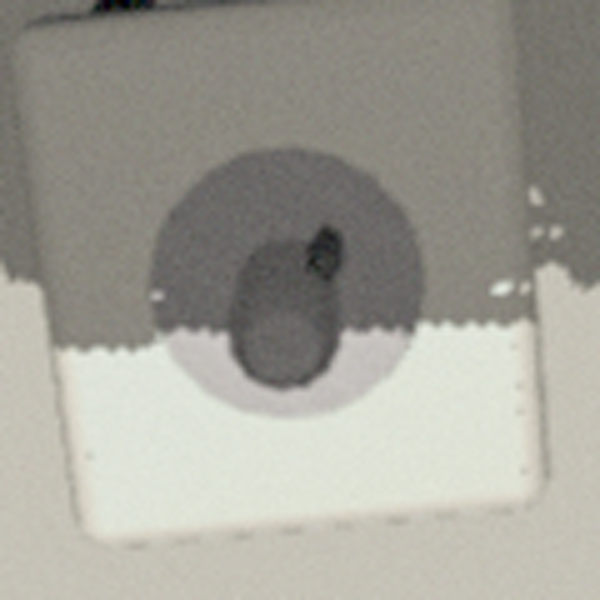

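```bash
python3 - <<'E'
from h import *
w=ctrl.get_image('wrist'); st=ctrl.get_state(); x0,y0=191,121
f=lambda u,v,z: ray(w,u/5+x0-.4,v/5+y0-.4,z,st)
print('sh',f(287.5,282.5,.049),'r',np.linalg.norm(f(150,282,.049)-f(425,282,.049))/2,'tip',f(284,346,.1))
d=f(520,510,.045)-f(100,540,.045); print('back edge deg',np.degrees(np.arctan2(d[1],d[0])))
c=f(287.5,282.5,.049)[:2]; print('blob bearing',[np.degrees(np.arctan2(*(f(325,252,z)[:2]-c)[::-1]))%360 for z in (.05,.063,.078)])
for a in range(110,221,10):
    t=np.radians(a); n=np.array([np.cos(t),np.sin(t)]); m=np.array([-n[1],n[0]])
    q=[]
    for r,s,z in [(10.5,0,.078),(16.5,-2.5,.078),(16.5,2.5,.078),(16.5,-2.5,.049),(16.5,2.5,.049)]:
        p=proj(w,[*(c+n*r/1e3+m*s/1e3),z],st); q.append(((p-[x0,y0]+.4)*5).round().astype(int).tolist())
    print(a,q)
E
```

```text
sh [ 0.58363887 -0.07373275  0.049     ] r 0.02974134085690069 tip [ 0.584341   -0.07393949  0.1       ]
back edge deg 72.62035272690582
blob bearing [np.float64(108.79115843527093), np.float64(118.3911257601792), np.float64(126.3354984305428)]
110 [[325, 280], [356, 269], [339, 251], [352, 241], [337, 224]]
120 [[318, 274], [347, 258], [327, 242], [344, 230], [326, 216]]
130 [[310, 269], [336, 248], [314, 236], [334, 222], [313, 211]]
140 [[302, 265], [324, 240], [299, 233], [323, 214], [300, 207]]
150 [[293, 263], [310, 235], [285, 231], [310, 209], [287, 206]]
160 [[284, 262], [295, 232], [270, 233], [297, 207], [273, 207]]
170 [[274, 263], [280, 231], [255, 237], [283, 206], [260, 211]]
180 [[265, 266], [266, 234], [242, 243], [269, 208], [248, 217]]
190 [[257, 270], [252, 238], [230, 251], [257, 212], [237, 224]]
200 [[250, 276], [239, 245], [220, 262], [245, 219], [227, 234]]
210 [[244, 282], [227, 254], [212, 274], [234, 227], [220, 245]]
220 [[239, 290], [217, 265], [206, 287], [225, 237], [214, 257]]
```

```bash
python3 - <<'E'
from h import *
w=ctrl.get_image('wrist'); st=ctrl.get_state(); x0,y0=191,121
g=w['pixels'].max(2).astype(float)
B=cv2.resize(g[y0+38:y0+65,x0+50:x0+80],None,fx=10,fy=10,interpolation=cv2.INTER_CUBIC)
print(g[y0+42:y0+60,x0+57:x0+74].astype(int))
def off(p): return ((p-[x0+50,y0+38]+.5)*10-.5)
c=np.array([.5839,-.0738])
for th in (25,32,40):
  M=B<th; res=[]
  for a in range(100,160,2):
    t=np.radians(a); n=np.array([np.cos(t),np.sin(t)]); m=np.array([-n[1],n[0]])
    pts=np.array([off(proj(w,[*(c+n*r/1e3+m*s/1e3),z],st)) for r in (10.8,16.5) for s in (-2.5,2.5) for z in (.049,.078)],np.float32)
    K=np.zeros(B.shape,np.uint8); cv2.fillConvexPoly(K,cv2.convexHull(pts).astype(int),1); K=K>0
    # shaft occludes
    S=[off(proj(w,[*(c+.011*np.array([np.cos(q),np.sin(q)])),z],st)) for q in np.arange(0,6.3,.2) for z in (.078,.091)]
    L=np.zeros(B.shape,np.uint8); cv2.fillConvexPoly(L,cv2.convexHull(np.array(S,np.float32)).astype(int),1); K&=~(L>0)
    res.append(((M&K).sum()/(M|K).sum(),a))
  print(th,M.sum(),sorted(res)[::-1][:4])
E
```

```text
[[62 58 58 67 57 60 62 52 59 61 64 57 63 63 64 64 60]
 [58 59 59 57 60 62 64 57 60 60 58 60 58 62 62 60 64]
 [62 60 59 60 62 61 58 57 48 53 56 60 66 61 53 62 63]
 [59 60 59 59 56 59 53 31 27 36 48 55 59 62 62 63 58]
 [62 64 58 67 57 57 44 20 16 21 23 44 55 63 57 61 63]
 [50 55 57 58 55 42 27 16 12 14 16 28 50 61 57 60 61]
 [48 43 50 49 47 27 16 16 18 16 12 29 53 58 61 61 58]
 [40 46 46 39 38 20 11 20 12 14 23 28 53 62 62 59 59]
 [40 45 43 43 28 20 19 24 16 22 19 29 49 62 59 58 59]
 [47 39 46 46 31 20 20 23 21 14 19 17 47 62 60 58 57]
 [40 43 42 38 28 18 20 24 22 27 23 32 54 62 56 59 59]
 [45 44 42 48 36 25 19 23 19 21 25 40 55 55 61 55 55]
 [47 45 45 41 35 31 27 21 19 23 33 54 64 58 61 62 62]
 [44 43 43 43 41 42 33 33 18 25 51 60 56 62 60 55 55]
 [45 42 46 43 44 42 44 37 28 28 49 59 60 57 63 62 62]
 [48 43 45 45 46 42 40 45 36 35 42 59 59 56 64 64 58]
 [45 50 46 39 51 39 40 41 43 45 44 47 58 57 58 59 62]
 [48 45 49 45 44 42 44 36 44 35 45 55 56 62 58 57 63]]
25 4945 [(np.float64(0.7063120981881941), 122), (np.float64(0.7050906963136337), 120), (np.float64(0.6740677483632224), 118), (np.float64(0.6584292003976708), 124)]
32 6210 [(np.float64(0.7383290730526032), 120), (np.float64(0.7340568060021436), 122), (np.float64(0.7064448519779932), 118), (np.float64(0.6842790213430505), 124)]
40 9348 [(np.float64(0.5967982499751416), 120), (np.float64(0.5823218480814408), 118), (np.float64(0.5819970486965076), 122), (np.float64(0.5391978558437829), 124)]
```

>>> jog_arm(moves=[0.09,0.18,0,0,0,0,1,0.17,0.36,0,0,0,0,1,0.26,0.54,0,0,0,-0.1,1,0.34,0.72,0,0,0,-0.2,1,0.43,0.9,0,0,0,-0.3,1,0.48,1,0,0,0,-0.42,1,0.48,1,0,0,0,-0.52,1,0.48,1,0,0,0,-0.52,1])

```text
time: 5.55
position: [0.563, 0.2625, 0.2224]
tool_rot: [0.259, -3.131, 0.001]
ft_force: [0.5, -0.7, 0.2]
grip_width: 0.998
grip_force: 0.0
```

```bash
cat >> h.py <<'E'
def go(x,y,z,yaw):
    """required row (units) to TCP x,y,z with tool y at yaw deg, tool down"""
    st=ctrl.get_state(); Rt=R.from_rotvec(st['tool_rot']).as_matrix()
    a=np.radians(yaw); Y=np.array([np.cos(a),np.sin(a),0]); Z=np.array([0,0,-1.]); D=np.c_[np.cross(Y,Z),Y,Z]
    print('t',st['time'],'p',st['position'].round(4),'yaw',np.degrees(np.arctan2(Rt[1,1],Rt[0,1])).round(2),'F',st['ft_force'].round(1))
    print('row',(Rt.T@(np.array([x,y,z])-st['position'])/.3).round(3),(R.from_matrix(Rt.T@D).as_rotvec()/(np.pi/3)).round(3))
E
python3 -c "
from h import *
go(.5553,.3817,.031,99.6)"
```

```text
t 5.55 p [0.563  0.2625 0.2224] yaw 99.46 F [ 0.5 -0.7  0.2]
row [-0.04   0.396  0.638] [-0.    -0.    -0.002]
```

>>> jog_arm(moves=[-0.02,0.2,0,0,0,0,1,-0.04,0.396,0,0,0,0,1,-0.04,0.396,0.1,0,0,0,1,-0.04,0.396,0.25,0,0,0,1,-0.04,0.396,0.4,0,0,0,1,-0.04,0.396,0.5,0,0,0,1,-0.04,0.396,0.5,0,0,0,1,-0.04,0.396,0.5,0,0,0,1])

```text
time: 6.55
position: [0.5565, 0.3816, 0.0743]
tool_rot: [-0.257, 3.129, 0.002]
ft_force: [-0.0, -0.3, -0.1]
grip_width: 0.999
grip_force: 0.0
```

```bash
python3 - <<'E'
from h import *
go(.5553,.3817,.031,99.6)
st=ctrl.get_state(); w=snap('wrist','w3.png')
print([proj(w,[.5553,.3817,z],st) for z in (.066,.012)])
E
```

```text
t 6.55 p [0.5565 0.3816 0.0743] yaw 99.39 F [-0.  -0.3 -0.1]
row [0.004 0.001 0.144] [ 0.001  0.002 -0.003]
[array([252.2461162 , 237.26558806]), array([252.30211574, 208.13329328])]
```

View pics/w3.png

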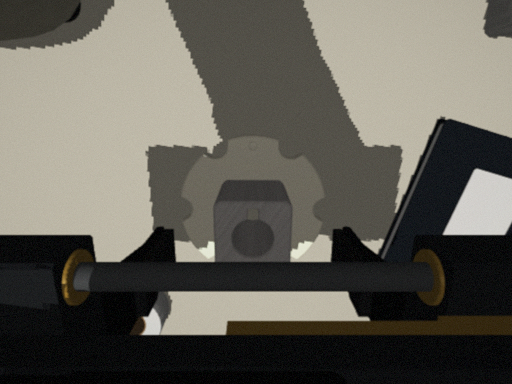

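The boss spans columns 215–292, square to the fingers, with the bore at (253,237). I predicted (252,237), so the pose is confirmed.

>>> jog_arm(moves=[0.004,0,0.08,0,0,0,1,0.004,0,0.145,0,0,0,1,0.004,0,0.145,0,0,0,1,0.004,0,0.145,0,0,0,-1,0.004,0,0.145,0,0,0,-1,0.004,0,0.145,0,0,0,-1,0.004,0,0.145,0,0,0,-1,0.004,0,0.145,0,0,0,-1], newtons=35)

```text
time: 7.6
position: [0.5541, 0.3813, 0.0292]
tool_rot: [-0.26, 3.131, -0.0]
ft_force: [-0.5, -2.1, 1.9]
grip_width: 0.517
grip_force: 2.8
```

```bash
python3 -c "
from h import *
go(.5553,.3817,.231,99.6); print(ctrl.get_state()['grip_width'],ctrl.get_state()['grip_force'])"
```

```text
t 7.6 p [0.5541 0.3813 0.0292] yaw 99.5 F [-0.5 -2.1  1.9]
row [-0.004  0.    -0.673] [-0.     0.    -0.002]
0.5171921934135549 2.818003543652594
```

>>> jog_arm(moves=[0,0,0,0,0,0,-1,0,0,0,0,0,0,-1,0,0,-0.05,0,0,0,-1,0,0,-0.15,0,0,0,-1,0,0,-0.3,0,0,0,-1,0,0,-0.45,0,0,0,-1,0,0,-0.57,0,0,0,-1,0,0,-0.57,0,0,0,-1])

```text
time: 8.6
position: [0.5557, 0.3827, 0.2047]
tool_rot: [-0.259, 3.124, 0.007]
ft_force: [-0.2, -0.1, -3.5]
grip_width: 0.512
grip_force: 35.0
```

```bash
python3 - <<'E'
from h import *
go(.584,-.0738,.2,31.0); print(ctrl.get_state()['grip_width'],ctrl.get_state()['grip_force'])
st=ctrl.get_state(); w=snap('wrist','w4.png')
E
```

```text
t 8.6 p [0.5557 0.3827 0.2047] yaw 99.5 F [-0.2 -0.1 -3.5]
row [ 0.158 -1.516  0.009] [0.007 0.004 1.142]
0.5118521954100186 34.98149747205389
```

View pics/w4.png

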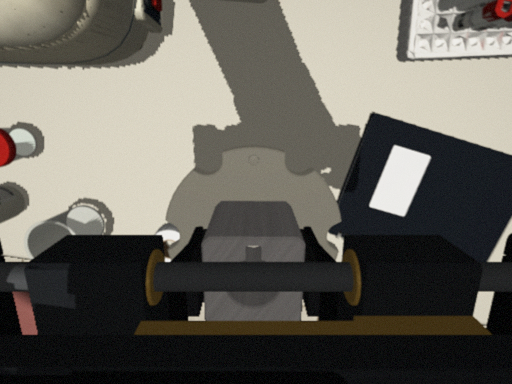

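>>> jog_arm(moves=[0.01,-0.08,0,0,0,0.05,-1,0.03,-0.2,0,0,0,0.15,-1,0.04,-0.35,0,0,0,0.25,-1,0.06,-0.5,0,0,0,0.35,-1,0.08,-0.65,0,0,0,0.45,-1,0.1,-0.8,0,0,0,0.55,-1,0.1,-0.9,0,0,0,0.6,-1,0.1,-0.95,0,0,0,0.64,-1])

```text
time: 9.65
position: [0.5717, 0.0929, 0.1998]
tool_rot: [-0.792, -3.04, 0.0]
ft_force: [0.3, 0.5, -2.1]
grip_width: 0.513
grip_force: 35.0
```

```bash
python3 - <<'E'
from h import *
w=ctrl.get_image('wrist'); st=ctrl.get_state()
T=np.array(w['tool_from_camera'])
def tr(u,v,z):
    d=T[:3,:3]@np.array([(u-w['cx'])/w['fx'],-(v-w['cy'])/w['fy'],-1]); return T[:3,3]+d*(z-T[2,3])/d[2]
print('pip',tr(254,159,.0172),'rim',tr(253,147,.0172),'discL/R',tr(166,222,.0172),tr(341,222,.0172))
go(.584,-.0738,.2,31.0)
E
```

```text
pip [0.04579749 0.0008432  0.0172    ] rim [0.05261063 0.00027746 0.0172    ] discL/R [ 0.00763196 -0.05215032  0.0172    ] [0.00755345 0.0532615  0.0172    ]
t 9.7 p [0.572  0.0917 0.1999] yaw 60.7 F [ 1.3 -1.  -2.1]
row [-0.305 -0.462  0.   ] [-0.001  0.001  0.495]
```

>>> jog_arm(moves=[-0.05,-0.08,0,0,0,0.08,-1,-0.12,-0.18,0,0,0,0.18,-1,-0.19,-0.28,0,0,0,0.28,-1,-0.25,-0.38,0,0,0,0.38,-1,-0.29,-0.44,0,0,0,0.46,-1,-0.302,-0.462,0,0,0,0.495,-1,-0.302,-0.462,0,0,0,0.495,-1,-0.302,-0.462,0,0,0,0.495,-1])

```text
time: 10.7
position: [0.5839, -0.0684, 0.2]
tool_rot: [-1.535, -2.741, -0.001]
ft_force: [-0.8, -0.1, -2.2]
grip_width: 0.517
grip_force: 35.0
```

```bash
python3 -c "
from h import *
go(.5829,-.0730,.1292,31.0); print(ctrl.get_state()['joint_positions'].round(2))"
```

```text
t 10.7 p [ 0.5839 -0.0684  0.2   ] yaw 31.51 F [-0.8 -0.1 -2.2]
row [-0.012 -0.011  0.236] [ 0.    -0.001  0.009]
[-0.31  0.21  0.44  1.66 -0.09  1.3   0.7 ]
```

>>> jog_arm(moves=[0,0,0.03,0,0,0,-1,0,0,0.07,0,0,0,-1,0,0,0.11,0,0,0,-1,0,0,0.14,0,0,0,-1,0,0,0.15,0,0,0,-1,0,0,0.15,0,0,0,-1,0,0,0.15,0,0,0,-1,0,0,0.15,0,0,0,-1])

```text
time: 11.7
position: [0.5841, -0.0698, 0.1555]
tool_rot: [1.537, 2.739, 0.001]
ft_force: [0.6, 0.4, -1.8]
grip_width: 0.515
grip_force: 35.0
```

```bash
python3 -c "
from h import *
go(.5829,-.0730,.1072,31.0)"
```

```text
t 11.7 p [ 0.5841 -0.0698  0.1555] yaw 31.4 F [ 0.6  0.4 -1.8]
row [-0.007 -0.009  0.161] [0.001 0.    0.007]
```

>>> jog_arm(moves=[-0.004,-0.005,0,0,0,0.007,-1,-0.007,-0.009,0,0,0,0.007,-1,-0.007,-0.009,0.02,0,0,0.007,-1,-0.007,-0.009,0.05,0,0,0.007,-1,-0.007,-0.009,0.08,0,0,0.007,-1,-0.007,-0.009,0.11,0,0,0.007,-1,-0.007,-0.009,0.13,0,0,0.007,-1,-0.007,-0.009,0.14,0,0,0.007,-1])

```text
time: 12.7
position: [0.5829, -0.0728, 0.1129]
tool_rot: [1.547, 2.734, 0.001]
ft_force: [0.8, -0.7, -1.1]
grip_width: 0.512
grip_force: 35.0
```

```bash
python3 -c "
from h import *
go(.5829,-.0730,.1072,31.0);print(ctrl.get_state()['torque'])"
```

```text
t 12.7 p [ 0.5829 -0.0728  0.1129] yaw 30.98 F [ 0.8 -0.7 -1.1]
row [-0.    -0.     0.019] [ 0.001  0.    -0.   ]
[ 0.00740284 -0.21620045  0.03557121]
```

>>> jog_arm(moves=[0,0,0.005,0,0,0,-1,0,0,0.01,0,0,0,-1,0,0,0.014,0,0,0,-1,0,0,0.018,0,0,0,-1,0,0,0.021,0,0,0,-1,0,0,0.024,0,0,0,-1,0,0,0.024,0,0,0,-1,0,0,0.024,0,0,0,-1])

```text
time: 13.7
position: [0.583, -0.0728, 0.106]
tool_rot: [1.547, 2.734, 0.001]
ft_force: [3.1, 1.1, -1.9]
grip_width: 0.517
grip_force: 35.0
```

```bash
python3 -c "
from h import *
go(.5829,-.0730,.1072,31.0);print(ctrl.get_state()['torque'])"
```

```text
t 13.7 p [ 0.583  -0.0728  0.106 ] yaw 30.98 F [ 3.1  1.1 -1.9]
row [-0.    -0.001 -0.004] [ 0.001  0.    -0.   ]
[ 0.23124396 -0.7097037  -0.07002759]
```

>>> jog_arm(moves=[0,0,0.002,0,0,0,-1,0,0,0.004,0,0,0,-1,0,0,0.006,0,0,0,-1,0,0,0.008,0,0,0,-1,0,0,0.01,0,0,0,-1,0,0,0.012,0,0,0,-1,0,0,0.012,0,0,0,-1,0,0,0.012,0,0,0,-1])

```text
time: 14.7
position: [0.583, -0.0727, 0.1024]
tool_rot: [1.547, 2.734, 0.001]
ft_force: [3.8, 2.9, 0.4]
grip_width: 0.508
grip_force: 35.0
```

```bash
python3 -c "
from h import *
go(.5829,-.0730,.1072,31.0);print(ctrl.get_state()['torque'])"
```

```text
t 14.7 p [ 0.583  -0.0727  0.1024] yaw 30.98 F [3.8 2.9 0.4]
row [-0.001 -0.001 -0.016] [ 0.001  0.    -0.   ]
[ 0.59625276 -1.15978998 -0.06387747]
```

>>> jog_arm(moves=[0,0.002,0,0,0,0,-1,0,0.004,0,0,0,0,-1,0,0.004,0,0,0,0,-1,0,0.004,0.003,0,0,0,-1,0,0.004,0.006,0,0,0,-1,0,0.004,0.01,0,0,0,-1,0,0.004,0.01,0,0,0,-1,0,0.004,0.01,0,0,0,-1])

```text
time: 15.7
position: [0.5831, -0.0725, 0.0988]
tool_rot: [-1.547, -2.733, 0.001]
ft_force: [2.6, 0.9, -2.9]
grip_width: 0.517
grip_force: 35.0
```

```bash
python3 -c "
from h import *
go(.5829,-.0730,.0782,31.0);print(ctrl.get_state()['torque'])"
```

```text
t 15.7 p [ 0.5831 -0.0725  0.0988] yaw 30.97 F [ 2.6  0.9 -2.9]
row [-0.001 -0.001  0.069] [-0.001 -0.    -0.   ]
[ 0.18123069 -0.40153613  0.01461539]
```

>>> jog_arm(moves=[0,0.003,0.005,0,0,0,-1,0,0.003,0.011,0,0,0,-1,0,0.003,0.018,0,0,0,-1,0,0.003,0.025,0,0,0,-1,0,0.003,0.032,0,0,0,-1,0,0.003,0.04,0,0,0,-1,0,0.003,0.045,0,0,0,-1,0,0.003,0.045,0,0,0,-1])

```text
time: 16.7
position: [0.5843, -0.0718, 0.0856]
tool_rot: [-1.547, -2.734, -0.0]
ft_force: [0.4, 0.3, -2.5]
grip_width: 0.514
grip_force: 35.0
```

```bash
python3 -c "
from h import *
go(.5829,-.0730,.0782,31.0);print(ctrl.get_state()['torque'])"
```

```text
t 16.7 p [ 0.5843 -0.0718  0.0856] yaw 30.98 F [ 0.4  0.3 -2.5]
row [-0.001 -0.006  0.025] [-0. -0. -0.]
[-0.05625631  0.0350602  -0.04557887]
```

>>> jog_arm(moves=[0,0,0.005,0,0,0,-1,0,0,0.01,0,0,0,-1,0,0,0.014,0,0,0,-1,0,0,0.018,0,0,0,-1,0,0,0.021,0,0,0,-1,0,0,0.023,0,0,0,-1,0,0,0.025,0,0,0,-1,0,0,0.025,0,0,0,-1])

```text
time: 17.7
position: [0.5844, -0.0719, 0.0783]
tool_rot: [1.548, 2.734, 0.0]
ft_force: [0.7, 0.2, -2.4]
grip_width: 0.516
grip_force: 35.0
```

```bash
python3 -c "
from h import *
go(.5829,-.0730,.0782,31.0);print(ctrl.get_state()['torque'])"
```

```text
t 17.7 p [ 0.5844 -0.0719  0.0783] yaw 30.98 F [ 0.7  0.2 -2.4]
row [-0.001 -0.006  0.   ] [ 0. -0. -0.]
[-0.07319528  0.03305319 -0.04390437]
```

>>> jog_arm(moves=[0,0,0.001,0,0,0,-1,0,0,0.002,0,0,0,-1,0,0,0.003,0,0,0,-1,0,0,0.004,0,0,0,-1,0,0,0.005,0,0,0,-1,0,0,0.006,0,0,0,-1,0,0,0.006,0,0,0,-1,0,0,0.006,0,0,0,-1])

```text
time: 18.7
position: [0.5845, -0.0719, 0.0781]
tool_rot: [-1.547, -2.734, -0.001]
ft_force: [-4.4, 1.0, 9.8]
grip_width: 0.518
grip_force: 35.0
```

The carrier has landed: the upward force is about 12 N at exactly the expected home height. I'll release it and retreat upward.

>>> jog_arm(moves=[0,0,0.002,0,0,0,-1,0,0,0.002,0,0,0,0.3,0,0,0.002,0,0,0,0.8,0,0,0.002,0,0,0,1,0,0,0.002,0,0,0,1,0,0,0,0,0,0,1,0,0,-0.02,0,0,0,1,0,0,-0.08,0,0,0,1])

```text
time: 19.7
position: [0.5837, -0.0719, 0.1005]
tool_rot: [-1.547, -2.733, 0.001]
ft_force: [-0.1, -1.0, -0.1]
grip_width: 0.998
grip_force: 0.0
```

>>> jog_arm(moves=[0,0,-0.05,0,0,0,1,0,0,-0.15,0,0,0,1,0,0,-0.3,0,0,0,1,0,0,-0.4,0,0,0,1,0,0,-0.4,0,0,0,1,0,0,-0.4,0,0,0,1,0,0,-0.4,0,0,0,1,0,0,-0.4,0,0,0,1])

```text
time: 20.7
position: [0.5839, -0.0718, 0.2195]
tool_rot: [-1.547, -2.733, 0.001]
ft_force: [-0.5, 0.3, 0.8]
grip_width: 1.0
grip_force: 0.0
```

```bash
python3 - <<'E'
from h import *
st=ctrl.get_state(); print(st['position'],st['ft_force'])
w=snap('wrist','w5.png'); a=ctrl.get_image('scene')
c=cv2.resize(a['pixels'][240:350,165:275],(384,384),interpolation=cv2.INTER_CUBIC)
cv2.imwrite('pics/c5.png',np.hstack([w['pixels'][:,60:444],c])[:,:,::-1])
print(proj(w,[.584,-.0735,.115],st),[proj(w,[.584,-.0735,z],st) for z in (.061,)])
E
```

```text
[ 0.58386404 -0.07182958  0.21947711] [-0.51957724  0.3394542   0.82298251]
[252.51685259 196.6713026 ] [array([252.65528292, 182.34443445])]
```

View pics/c5.png

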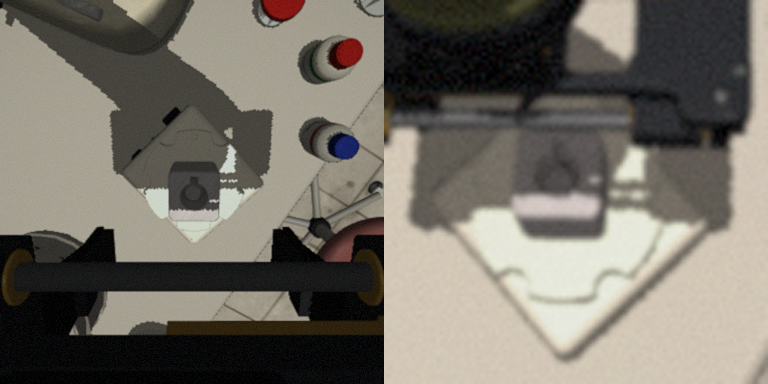

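The carrier sits flat on the drive. Its boss is centred at about (254,197) in the full wrist image, against a predicted (252.5,197), and the gripper is clear of it. Handing in.

```bash
python3 -c "
from bench import ctrl
print(ctrl.close_job())"
```

```text
the job is handed in; nothing more can be done
None
```

The carrier is on the shaft with its keyway over the key, resting on the shoulder at the expected home height. I released it and handed the job in at about 21 s, with roughly 12 N peak contact measured; no verdict came back.

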